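# Pack up a wing section for riveting

## Task

Get the packing ready for riveting the wing section. On the red stand plate build the support pile in this order: the plywood packer on the yellow outline, the blue riser block on it, then the black rubber saddle on top with its channel facing up, each centred on the one below with the long sides in line. Last of all, push the brass spacer upright all the way down into the gap of the green fork fitting, midway along it; let go of everything and leave the spray can and the rivet bin alone.

Things in the scene. Friction and masses are not known exactly. Their poses are not given: they have to be found in the camera images.
- stand_plate: Fixed red steel plate lying on the bench, 100 (x) by 140 (y) by 16 mm high, with a thin painted yellow outline 66 by 102 mm about its centre, where the packer goes. Origin: centre of the underside; z up, y along the long side. The packer's underside rests 16 mm above this origin.
- fork: Fixed green fork fitting: base 80 by 80 by 8 mm with two upright lugs. The gap between them is 22 mm wide (x), 56 mm long (y), open at top and ends; its floor is 8 mm above the origin. Straight walls to 38 mm above the origin, then lips leaning outwards to 49 mm, where the mouth is 36 mm wide and the outside 46 mm. Origin: centre of the base's underside; z up, y along the gap.
- packer: Loose plywood packing block, 60 (x) by 96 (y) by 20 mm high, about 80 g, lying flat. Origin: centre of the underside; z up, y along the long side. Bottom of the pile.
- riser: Loose blue metal riser block, 50 (x) by 80 (y) by 25 mm high, about 270 g, lying flat, three dark round marks on its top. Origin: centre of the underside; z up, y along the long side. Second in the pile.
- saddle: Loose black rubber saddle, 44 (x) by 70 (y) by 25 mm high, about 80 g, lying flat with its channel up: a 12 mm slab with a 12 mm wide, 13 mm high ridge along each long side. Origin: centre of the underside; z up, y along the long side and the channel. Top of the pile.
- spacer: Loose brass spacer block standing upright, 18 (x, thickness) by 48 (y) by 64 mm high, about 350 g, a dark round mark low on each broad face. Origin: centre of the underside; z up, x across the thickness. It goes into the fork's gap with its thickness across the gap (2 mm play each side); when home, its top stands 72 mm above the fork's origin, 23 mm above the lips.
- spray_can: Bystander: upright white-capped spray can with a yellow band, 62 mm diameter, 130 mm high. Origin: centre of the underside. Leave alone.
- rivet_bin: Bystander: open red plastic bin, 100 by 130 by 55 mm high. Origin: centre of the underside. Leave alone.
Mind the look-alikes: they are no part of the job. Several things have the shape of the spacer; the one meant has the colours described above. Several things look just like the packer: the one meant starts farthest from the robot's base.

How it is judged:
On the way, in this order (a step that is already met when the one before it is completed fails the run):
1. the plywood packer lies on the yellow outline of the red plate (horizontal distance between packer and stand_plate below 0.012 m and angle between the y axis of packer and the y axis of stand_plate, either way round below 0.2 rad and z of packer in the frame of stand_plate between 0.013 and 0.019 m and angle between packer's own z axis and vertical below 0.08 rad), for 0.2 s.
2. the blue riser lies on the packer (all of step 1 and horizontal distance between riser and packer below 0.012 m and angle between the y axis of riser and the y axis of packer, either way round below 0.2 rad and z of riser in the frame of packer between 0.017 and 0.023 m and angle between riser's own z axis and vertical below 0.08 rad), for 0.2 s.
3. the black saddle lies on the riser (all of step 2 and horizontal distance between saddle and riser below 0.012 m and angle between the y axis of saddle and the y axis of riser, either way round below 0.2 rad and z of saddle in the frame of riser between 0.022 and 0.028 m and angle between saddle's own z axis and vertical below 0.08 rad), for 0.2 s.
4. the brass spacer is fully down in the fork's gap (all of step 3 and z of spacer in the frame of fork below 0.011 m and x of spacer in the frame of fork between -0.005 and 0.005 m and y of spacer in the frame of fork between -0.012 and 0.012 m and angle between spacer's own z axis and vertical below 0.12 rad), for 0.2 s.
At the end, for the whole second after the job is handed in: Packer on the red plate, riser on the packer, saddle on the riser: each lying flat, centred within 12 mm and in line within 0.2 rad (either way round) with the one below. Spacer upright in the fork's gap, within 3 mm of its floor and within 12 mm of midway along it. All four released and at rest (all of step 4 and linear speed of each of packer, riser, saddle, spacer below 0.02 m/s); the robot touches nothing.
It fails at once if the spray can is moved more than 30 mm (distance of spray_can from where it was at the start of the episode above 0.03 m).
It fails at once if the rivet bin is moved more than 30 mm (distance of rivet_bin from where it was at the start of the episode above 0.03 m).
It also fails if it takes over 128 s, if anything falls off the work surface, if the arm or the gripper's body presses on something with over 40 N, if the wrist force passes 120 N, or if a joint passes its speed limit or range.

## Robot

A 6-joint arm with a two-finger parallel gripper is mounted at the origin on the work surface. World frame = base frame: x ahead of the robot, y to its left, z up, the work surface at z = 0. Lengths are in m, angles in rad, forces in N, time in s.
With the tool pointing down it reaches from about 0.375 to 0.9 m from the base axis. Payload 3.1 kg.
Tool frame: the origin (TCP) lies midway between the tips of the shut fingers; the grasp point (between the pads) lies 19 mm behind it (ctrl.grip_depth is the distance from the TCP to the grasp point, in m); z points along the fingers, y is the line along which they close (so a half turn about z gives the same grasp; the last joint's range is limited). The gripper opens to 87 mm and grips with 3 to 60 N. Pads are 19 mm wide; open, the fingers measure 117 mm over their backs; the gripper's body (75 mm by 190 mm) begins 51 mm behind the grasp point.
Start: joints at [1.167, 0.527, 1.433, -0, 1.181, -0.178], TCP at [0.14, 0.609, 0.223] pointing down, gripper open.
Joint ranges: [-3.08, 3.08], [-0.75, 2.2], [0.22, 2.44], [-1.43, 4.57], [0, 2.65], [-2.85, 2.85]. Speed limits (rad/s): [2.79, 2.79, 3.14, 3.14, 3.14, 3.14].

## Interface

Orientations are given as a unit quaternion [x, y, z, w].
In Python, from plant import readout, optics, workorder, ctrl gives the robot as it stands. The module is installed in compiled form; this text tells all that it offers.
- The arm moves only by the tool step_arm, never from a script. Its argument "steps" is a list that holds one entry, the list of rows, each a list of 7 numbers: the shift along the tool's x, y, z in mm, then the turn, a rotation vector about the tool's x, y, z in degrees, then the closure, from 0 (fully open) to 1 (shut). In form: [[[x, y, z, ax, ay, az, jaw], ...]]. A call has 1 to 8 rows; each row shifts and turns the commanded pose from where the row before left it, along the tool's axes as they then stand; what a row does not reach is not made up. A row lasts 1/8 s, in which the tool goes at most 62.5 mm and 10.7 degrees, less where a joint would pass 70% of its speed; a pose out of reach is approached as far as the arm can. A call is refused whole if a number of a shift passes 62.5 or a number of a turn 10.7, either way. A call with a gripper value outside its range is refused whole. The fingers move at their own pace and stop on an object; "grip_force" is the grip in N (left out, the last holds). Time passes only in rows, so rows that do not move let the fingers close. It gives the time, the measured TCP pose, the force, the opening and the grip force at its end, in the units of the state.
- readout.state(): the state, without advancing time (a new reading comes with each control period).
- optics.capture(name): name is "scene" or "top" or "wrist"; returns the picture (480x640x3 uint8, red, green, blue); there is no depth.
- optics.camera_model(name): a dict with "intrinsics" (3x3 intrinsics, pixels), "rvec" (rotation vector, rad) and "tvec" (3), from world to camera coordinates, as OpenCV has them. Camera axes: x right, y down, z forward; pixel columns grow to the right and rows downward; lengths in m; the calibration is good to about 2 mm. A picture is of the moment at which its call begins: read the wrist's pose just before it. camera_model takes no time and is no camera call; for the wrist camera it gives the pose at the moment of the call.
- workorder.job_done(): hands the job in; it is judged then, once.
The state is a dict: "t": time; "joint_pos": joint angles; "qd": joint speeds; "joint_efforts": joint torques, N m; "tool_pos": TCP position; "tool_rot": TCP orientation; "contact_force": force on the tool from outside, world axes, zero at the start; "torque": the same for the moment, N m; "opening": finger opening in m; "gripper_force": force on a finger pad.
Only numpy, scipy, OpenCV 4.12 (cv2) and the standard library are available. Lean on these libraries where they do the work, as an engineer would, in place of code of your own. Each camera call takes 0.05 s, during which the arm holds its last target. There are 200 camera calls.

## Working session

There is one attempt and no reset: what is moved stays moved. The work goes in short steps, Python scripts to look and compute and a tool call to move; the robot and the scene stay as the last step left them, time stands still between calls to the robot, and variables do not carry over. Pictures are saved under pics/ and viewed, at most 14 in all, crops included, and the job is handed in when it is done.

Besides the shell and the picture viewer there is one more tool, called after "Call:" as name(argument=value, ...), one argument or row to a line, values as JSON. step_arm: Moves the arm, as the interface text tells. Its arguments: {"type":"object","properties":{"steps":{"type":"array","items":{"type":"array","items":{"type":"array","items":{"type":"number"}}}},"grip_force":{"type":"number"}},"required":["steps"]}

```bash
mkdir -p pics; cat > h.py <<'E'
import numpy as np,cv2
from plant import readout,optics,workorder,ctrl
def cap(n,f=None):
    im=optics.capture(n)
    if f: cv2.imwrite('pics/'+f,im[:,:,::-1])
    return im
def cam(n):
    m=optics.camera_model(n); K=np.array(m['intrinsics'],float); R=cv2.Rodrigues(np.array(m['rvec'],float))[0]; t=np.array(m['tvec'],float).ravel()
    return K,R,t
def ray(c,uv,z):
    K,R,t=c; C=-R.T@t; uv=np.atleast_2d(uv).astype(float)
    d=np.c_[uv,np.ones(len(uv))]@np.linalg.inv(K).T@R
    return C+d*((z-C[2])/d[:,2])[:,None]
def proj(c,P):
    K,R,t=c; p=(np.atleast_2d(P)@R.T+t)@K.T; return p[:,:2]/p[:,2:]
E
python3 - <<'E'
from h import *
cap('scene','s0.png');cap('top','t0.png')
for n in('scene','top'):
    K,R,t=cam(n);print(n,K[0,0],K[:2,2],-R.T@t,R[2])
print(readout.state())
E
```

```text
scene 472.33526341754526 [322.92118748 243.02164061] [1.26863212 0.40381126 0.77174519] [-0.68881971 -0.34823028 -0.63581686]
top 568.4645521837284 [323.87654922 252.47563481] [ 0.22919212 -0.0104312   1.3549443 ] [ 0.18849004 -0.0016858  -0.98207365]
{'t': 0.1, 'joint_pos': array([ 1.16650745e+00,  5.28377384e-01,  1.43377608e+00, -3.06111160e-06,
        1.18139719e+00, -1.78513320e-01]), 'qd': array([ 4.20435189e-05, -1.52869740e-03, -3.16816636e-03,  1.42608516e-03,
        4.50432955e-04,  5.77965122e-04]), 'joint_efforts': array([-1.06854416e-04, -4.40986168e+01, -1.77149606e+01,  6.34557917e-02,
        5.34640008e-02, -7.26739859e-05]), 'tool_pos': array([0.13963036, 0.60852589, 0.22166631]), 'tool_rot': array([ 1.12647532e-01,  9.93634528e-01, -9.38136466e-04, -2.79906287e-04]), 'contact_force': array([ 0.23940455, -0.06082351,  0.09920916]), 'torque': array([ 0.02939701, -0.03694721,  0.00453554]), 'gripper_force': 0.0, 'opening': 0.08700226904093274}
```

View pics/s0.png

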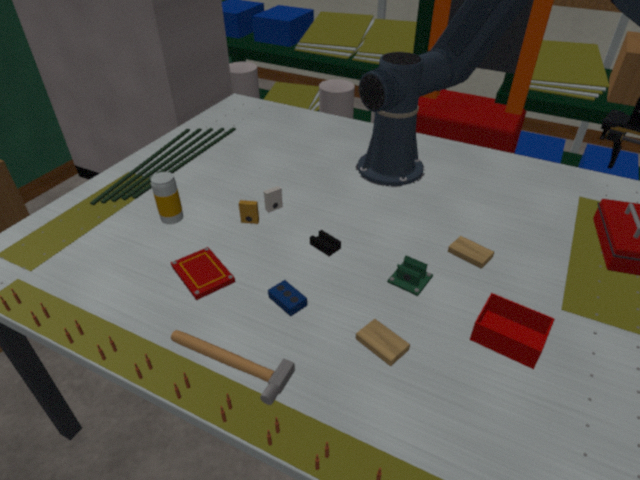

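View pics/t0.png

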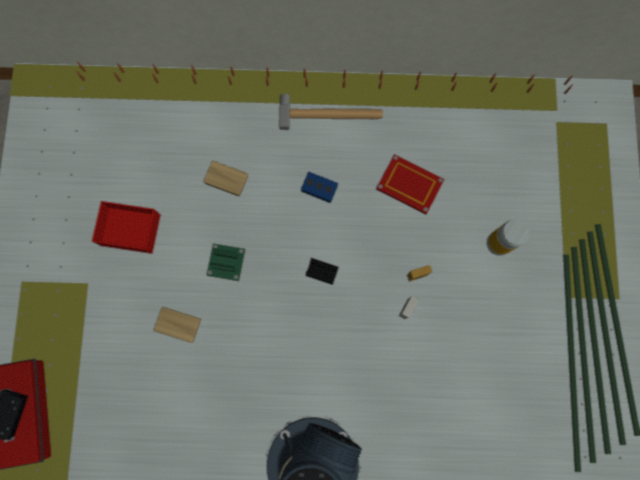

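The top view shows two packer look-alikes, at (226,178) and (177,324). The first is farther from the base at (313,460), so I choose that one. The spacer-like things are the brass block at (420,271) and a pale grey one at (409,307), and I choose the brass. The riser is at (320,187), the saddle at (322,271), the plate at (411,184), the fork at (226,262), the can at (505,238) and the bin at (127,227).

```bash
cat >> h.py <<'E'
def blobs(im,lo,hi,amin,roi=None):
    hsv=cv2.cvtColor(im,cv2.COLOR_RGB2HSV); m=cv2.inRange(hsv,np.array(lo),np.array(hi))
    m=cv2.morphologyEx(m,cv2.MORPH_CLOSE,np.ones((5,5)))
    if roi: k=np.zeros_like(m);k[roi[1]:roi[3],roi[0]:roi[2]]=1;m=m*k
    cs=cv2.findContours(m,cv2.RETR_EXTERNAL,cv2.CHAIN_APPROX_NONE)[0]
    return [c[:,0,:] for c in cs if cv2.contourArea(c)>amin]
def rect(c,cont,z):
    P=ray(c,cont,z)[:,:2]; (x,y),(a,b),th=cv2.minAreaRect((P*1000).astype(np.float32))
    if a>b: th+=90;a,b=b,a   # th: direction of short side; 
    return np.round([x,y,a,b,(th+90+90)%180-90],1)  # centre mm, short, long, long-side angle deg
E
python3 - <<'E'
from h import *
im=cap('top')
hsv=cv2.cvtColor(im,cv2.COLOR_RGB2HSV)
for n,p in dict(pack=(226,178),oth=(177,324),ris=(320,187),sad=(322,271),plate=(386,180),fork=(226,262),bra=(418,271),gry=(409,307),can=(495,240),bin=(127,227)).items():print(n,hsv[p[1],p[0]],ray(cam('top'),p,0.02)[0].round(3))
c=cam('top')
J=dict(pack=((8,60,80),(25,200,255),(200,155,255,200),.02),riser=((100,120,30),(125,255,255),(295,165,345,210),.025),saddle=((0,0,0),(179,255,70),(300,255,345,290),.025),plate=((0,120,60),(40,255,255),(370,150,450,220),.016),fork=((40,60,20),(90,255,255),(200,235,250,285),.008),brass=((8,80,60),(30,255,255),(400,258,440,285),.064))
for n,(lo,hi,roi,z) in J.items():
    for b in blobs(im,lo,hi,40,roi): print(n,rect(c,b,z))
print(proj(c,[[.14,.609,.22]]))
crop=np.hstack([cv2.resize(im[150:210,190:260],None,fx=5,fy=5),cv2.resize(im[250:310,390:450],None,fx=5,fy=5)])
cv2.imwrite('pics/crop.png',crop[:,:,::-1])
E
```

```text
pack [ 20 102 110] [0.665 0.232 0.02 ]
oth [ 20 102 110] [0.306 0.325 0.02 ]
ris [100  34  45] [0.648 0.001 0.02 ]
sad [135  73  21] [ 0.44  -0.009  0.02 ]
plate [  5 211 111] [ 0.671 -0.16   0.02 ]
fork [ 73 120  64] [0.456 0.22  0.02 ]
bra [ 20 167 125] [ 0.447 -0.238  0.02 ]
gry [ 27  16 141] [ 0.36  -0.216  0.02 ]
can [ 23 219  63] [ 0.527 -0.424  0.02 ]
bin [  1 219 121] [0.535 0.462 0.02 ]
pack [665.  232.9  59.8  96.5  70.9]
riser [647.3   3.5  50.1  76.5  68.9]
saddle [440.   -8.4  43.9  68.   72.9]
plate [ 664.2 -218.9   98.8  136.2   63.6]
fork [458.5 222.8  77.2  77.7  -8. ]
brass [ 436.4 -233.3   20.8   55.3  -71.3]
[[ -2.26186386 399.97828605]]
```

View pics/crop.png

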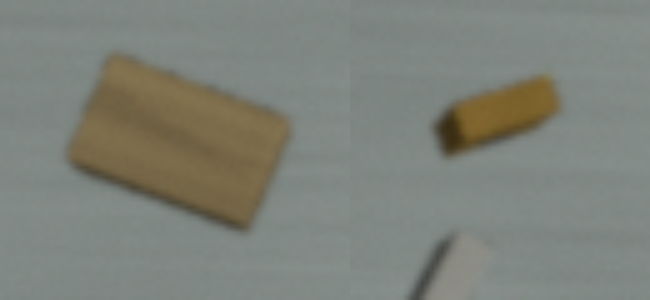

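The crop confirms the plywood block and the brass spacer, which has a brass-yellow top and a pale look-alike beside it. Next I'll work out the move to the packer.

```bash
cat >> h.py <<'E'
from scipy.spatial.transform import Rotation as Ro
def go(x,y,z,psi):
    "mm, deg (direction of tool y, mod 180): shifts in current tool axes, then turn about tool z"
    s=readout.state(); p=s['tool_pos']*1000; R=Ro.from_quat(s['tool_rot']).as_matrix()
    cur=np.degrees(np.arctan2(R[1,1],R[0,1])); q1=np.degrees(np.arctan2(y,x))
    d=[psi+k-cur for k in(-360,-180,0,180,360)]
    d=[e for e in d if abs(q1-(cur+e)) <160 or abs(q1-(cur+e)+360)<160 or abs(q1-(cur+e)-360)<160]
    d=min(d,key=abs)
    print('t',round(s['t'],2),'at',p.round(1),'psi',round(cur,1),'q6',s['joint_pos'][5].round(2),'open',s['opening'].round(4),'tilt',np.round(R[2,:2],4))
    print('shift tool',(R.T@(np.array([x,y,z])-p)).round(1),'turn z',round(-d,1))
E
python3 -c "
from h import *
go(665,233,200,-19)"
```

```text
Traceback (most recent call last):
  File "h.py", line 34, in go
    print('t',round(s['t'],2),'at',p.round(1),'psi',round(cur,1),'q6',s['joint_pos'][5].round(2),'open',s['opening'].round(4),'tilt',np.round(R[2,:2],4))
                                                                                                        ^^^^^^^^^^^^^^^^^^
AttributeError: 'float' object has no attribute 'round'
```

```bash
sed -i "s/s\['opening'\].round(4)/round(float(s['opening']),4)/" h.py
python3 -c "
from h import *
go(665,233,200,-19)"
```

```text
t 0.15 at [139.7 608.6 221.8] psi 77.1 q6 -0.18 open 0.0869 tilt [ 0.0003 -0.0017]
shift tool [-596.1 -248.4   22. ] turn z -83.9
```

Call:
step_arm(
  steps=[
    [[-50,-20.7,2,0,0,0,0],[-50,-20.7,2,0,0,0,0],[-50,-20.7,2,0,0,0,0],[-50,-20.7,2,0,0,0,0],[-50,-20.7,2,0,0,0,0],[-50,-20.7,2,0,0,0,0],[-50,-20.7,2,0,0,0,0],[-50,-20.7,2,0,0,0,0]],
  ],
)

```text
t: 1.15
tool_pos: [0.4939, 0.3569, 0.2062]
tool_rot: [0.113, 0.994, -0.0, -0.0]
contact_force: [0.4, -0.3, -0.7]
opening: 0.0868
gripper_force: 0.0
```

Call:
step_arm(
  steps=[
    [[-50,-20.7,2,0,0,0,0],[-50,-20.7,2,0,0,0,0],[-50,-20.7,2,0,0,0,0],[-46,-20.7,2,0,0,0,0],[0,0,0,0,0,10.6,0],[0,0,0,0,0,10.7,0],[0,0,0,0,0,10.7,0],[0,0,0,0,0,10.7,0]],
  ],
)

```text
t: 2.15
tool_pos: [0.6648, 0.2334, 0.1979]
tool_rot: [0.469, 0.883, -0.0, -0.0]
contact_force: [0.7, 0.2, -0.7]
opening: 0.0869
gripper_force: 0.0
```

Call:
step_arm(
  steps=[
    [[0,0,0,0,0,10.7,0],[0,0,0,0,0,10.7,0],[0,0,0,0,0,10.7,0],[0,0,0,0,0,10.7,0],[0,0,0,0,0,10.7,0],[0,0,0,0,0,0,0],[0,0,0,0,0,0,0]],
  ],
)

```text
t: 3.02
tool_pos: [0.665, 0.2336, 0.1982]
tool_rot: [0.814, 0.581, -0.0, -0.0]
contact_force: [0.6, 0.7, -0.8]
opening: 0.087
gripper_force: 0.0
```

```bash
sed -i "s/d=min(d,key=abs)/d=min(d,key=lambda e:abs((q1-cur-e+180)%360-180))/" h.py
python3 -c "
from h import *
go(665,233,100,-19)
c=cam('wrist');im=cap('wrist','w1.png');print(c[0][0,0],-c[1].T@c[2],c[1][2])
print(proj(c,[[.665,.233,.02],[.647,.003,.025]]))"
```

```text
t 3.02 at [665.  233.6 198.2] psi -19.0 q6 0.51 open 0.087 tilt [-0.0003 -0.0005]
shift tool [-0.5  0.3 98.2] turn z 360.0
428.4602379810236 [0.69249604 0.31249618 0.35966486] [-0.09806438 -0.28475744 -0.95357044]
[[319.10321532 214.1638208 ]
 [379.34284706 441.46212205]]
```

View pics/w1.png

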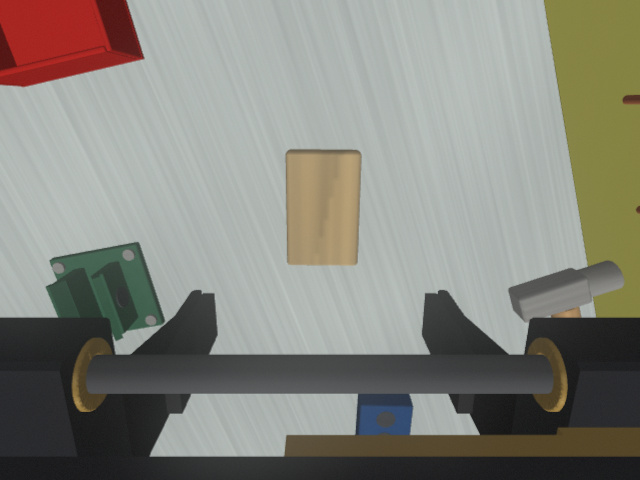

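The wrist view shows the plywood packer at (323,207), in line with the fingers, and the fork at (105,290). The riser is partly hidden at (385,415).

```bash
sed -i "s/    print('t',round/    d=(d+180)%360-180\n    print('t',round/" h.py
python3 - <<'E'
from h import *
c=cam('wrist');im=cv2.imread('pics/w1.png')[:,:,::-1].copy()
hsv=cv2.cvtColor(im,cv2.COLOR_RGB2HSV);print(hsv[207,323],hsv[260,110],hsv[100,200])
for b in blobs(im,(8,50,80),(28,255,255),1000,(250,120,400,290)): print(rect(c,b,.02))
# fork base corners by eye: top-left/top-right/bottom-right magnet marks
P=ray(c,[(58,268),(128,256),(151,320)],.008);print(P.round(4))
for a,b in((0,1),(1,2)): print(np.degrees(np.arctan2(*(P[b]-P[a])[[1,0]])),np.linalg.norm(P[b]-P[a]))
print('centre',(P[0]+P[2])/2)
go(665,233,60,-19)
E
```

```text
[ 19  88 154] [ 73  77 103] [ 70   8 183]
[668.8 235.7  58.7  95.7  70.5]
[[0.4315 0.259  0.008 ]
 [0.4947 0.249  0.008 ]
 [0.4864 0.1863 0.008 ]]
-8.974077372893774 0.06395046342441725
-97.47084919761318 0.06329385672388793
centre [0.45896376 0.22265561 0.008     ]
t 3.08 at [665.  233.6 198.3] psi -19.0 q6 0.51 open 0.0872 tilt [-0.0003 -0.0005]
shift tool [ -0.5   0.3 138.3] turn z -0.0
```

Call:
step_arm(
  steps=[
    [[1.6,1.9,50,0,0,0.5,0],[0,0,50,0,0,0,0],[0,0,50,0,0,0,0],[0,0,25,0,0,0,0],[0,0,12,0,0,0,0],[0,0,6,0,0,0,0],[0,0,0,0,0,0,0.5],[0,0,0,0,0,0,0.5]],
  ],
  grip_force=30,
)

```text
t: 4.08
tool_pos: [0.6685, 0.2347, 0.0071]
tool_rot: [0.817, 0.576, 0.001, 0.001]
contact_force: [0.4, -0.6, -0.6]
opening: 0.0739
gripper_force: 0.0
```

Call:
step_arm(
  steps=[
    [[0,0,0,0,0,0,0.6],[0,0,0,0,0,0,0.7],[0,0,0,0,0,0,0.7],[0,0,0,0,0,0,0.7],[0,0,-5,0,0,0,0.7],[0,0,-25,0,0,0,0.7],[0,0,-50,0,0,0,0.7],[0,0,0,0,0,0,0.7]],
  ],
)

```text
t: 5.08
tool_pos: [0.6708, 0.2352, 0.09]
tool_rot: [0.817, 0.576, 0.004, 0.002]
contact_force: [1.2, 0.5, -0.4]
opening: 0.0596
gripper_force: 30.0
```

```bash
python3 - <<'E'
from h import *
go(664,-219,90,-26.5)
c=cam('wrist');im=cap('wrist')
for b in blobs(im,(8,50,80),(28,255,255),1000,(200,120,440,300)): print(rect(c,b,.02+.08),b.min(0),b.max(0))
E
```

```text
t 5.08 at [670.8 235.2  90. ] psi -19.6 q6 0.52 open 0.0596 tilt [0.0047 0.008 ]
shift tool [-430.1  146.2   -0.8] turn z 6.9
[681.5 264.7  38.3  59.9 -19.9] [238 202] [400 299]
```

```bash
python3 - <<'E'
from h import *
c=cam('scene');im=cap('scene')
for roi,lo,hi,z,n in(((160,235,245,305),(0,150,60),(40,255,255),.016,'plate'),((260,270,315,325),(100,120,30),(125,255,255),.025,'riser'),((300,225,350,260),(0,0,0),(179,255,60),.025,'saddle')):
    for b in blobs(im,lo,hi,100,roi): print(n,rect(c,b,z))
for b in blobs(im,(20,150,60),(40,255,255),100,(160,235,245,305)): print('outl',rect(c,b,.016))
c=cam('top');im=cap('top')
for b in blobs(im,(20,150,60),(40,255,255),100,(370,150,450,220)): print('outl top',rect(c,b,.016))
go(664,-219,90,-26.5)
E
```

```text
plate [ 671.9 -214.9   98.5  146.8   63.8]
riser [659.8   8.6  56.5  90.3  69.3]
saddle [455.4  -1.9  58.5  82.4  72.7]
t 5.22 at [666.3 234.2  84.4] psi -19.6 q6 0.52 open 0.06 tilt [-0.0014 -0.0023]
shift tool [-427.6  150.1   -5.3] turn z 6.9
```

Call:
step_arm(
  steps=[
    [[-40,14,-4,0,0,0,0.7],[-50,17.5,-4,0,0,0,0.7],[-50,17.5,-4,0,0,0,0.7],[-50,17.5,-4,0,0,0,0.7],[-50,17.5,0,0,0,0,0.7],[-50,17.5,0,0,0,0,0.7],[-50,17.5,0,0,0,0,0.7],[-50,17.5,0,0,0,0,0.7]],
  ],
)

```text
t: 6.22
tool_pos: [0.6633, -0.1798, 0.0991]
tool_rot: [0.817, 0.576, -0.001, -0.002]
contact_force: [0.9, 0.7, -0.4]
opening: 0.0597
gripper_force: 30.0
```

Call:
step_arm(
  steps=[
    [[-37,15,0,0,0,3,0.7],[0,0,0,0,0,3.7,0.7],[0,0,0,0,0,0,0.7],[0,0,0,0,0,0,0.7]],
  ],
)

```text
t: 6.72
tool_pos: [0.6658, -0.2176, 0.1001]
tool_rot: [0.849, 0.528, -0.001, -0.001]
contact_force: [0.2, 0.3, -1.5]
opening: 0.0593
gripper_force: 30.0
```

```bash
python3 - <<'E'
from h import *
go(666,-218,21,-26.3)
c=cam('wrist');im=cap('wrist','w2.png')
go(666,-218,21,-26.3)
E
```

```text
t 6.72 at [ 665.8 -217.6  100.1] psi -26.2 q6 -0.02 open 0.0593 tilt [ 0.0001 -0.0029]
shift tool [-0.3  0.6 79.1] turn z 0.1
t 6.78 at [ 666.1 -217.5  100.5] psi -26.2 q6 -0.02 open 0.0596 tilt [ 0.0001 -0.0021]
shift tool [-0.5  0.3 79.5] turn z 0.1
```

View pics/w2.png

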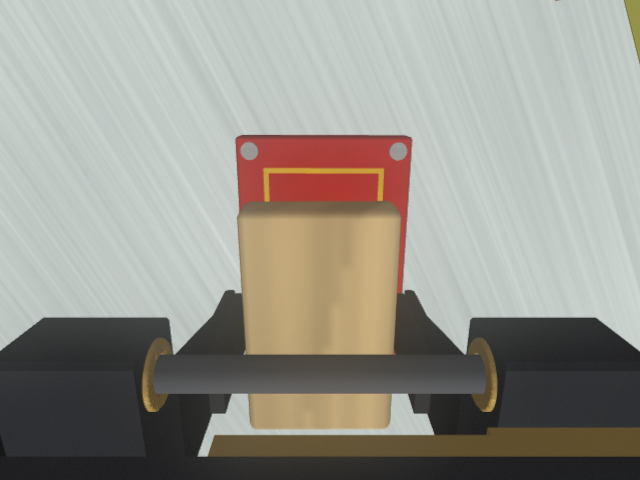

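The wrist view shows the packer held straight. The plate's far edge is at v≈137 (u 236–411), the outline's far edge at v≈171 (u 264–384), and the packer's far top edge at v≈205 (u 238–400).

```bash
python3 - <<'E'
from h import *
c=cam('wrist')
R=Ro.from_quat(readout.state()['tool_rot']).as_matrix(); p=readout.state()['tool_pos']
f=lambda uv,z:((ray(c,uv,z)-p)@R*1000).round(1)
print('plate corners',f([(237,136),(411,136)],.016));print('outline',f([(266,171),(382,171)],.016))
print('packer far top',f([(240,206),(399,206)],.115),f([(240,206),(399,206)],.113))
print('packer near',f([(250,429),(389,429)],.095))
E
```

```text
plate corners [[ 67.6 -45.6  84.6]
 [ 67.6  51.6  84.4]]
outline [[ 48.1 -30.1  84.6]
 [ 48.1  36.3  84.5]]
packer far top [[ 50.2 -27.5 -14.4]
 [ 50.2  28.3 -14.5]] [[ 49.7 -27.9 -12.4]
 [ 49.7  28.6 -12.5]]
packer near [[-62.5 -32.6   5.6]
 [-62.4  33.3   5.5]]
```

Call:
step_arm(
  steps=[
    [[-5,2.8,0,0,0,0,0.7],[0,0,25,0,0,0,0.7],[0,0,30,0,0,0,0.7],[0,0,15,0,0,0,0.7],[0,0,6,0,0,0,0.7],[0,0,2.5,0,0,0,0.7],[0,0,0,0,0,0,0.7],[0,0,0,0,0,0,0.7]],
  ],
)

```text
t: 7.78
tool_pos: [0.6675, -0.2246, 0.024]
tool_rot: [0.85, 0.527, 0.0, 0.001]
contact_force: [0.4, -0.1, -1.1]
opening: 0.0595
gripper_force: 30.0
```

Call:
step_arm(
  steps=[
    [[0,0,0,0,0,0,0.2],[0,0,0,0,0,0,0],[0,0,0,0,0,0,0],[0,0,-10,0,0,0,0],[0,0,-40,0,0,0,0],[0,0,-50,0,0,0,0],[0,0,-50,0,0,0,0],[0,0,-10,0,0,0,0]],
  ],
)

```text
t: 8.78
tool_pos: [0.6695, -0.2256, 0.1889]
tool_rot: [0.85, 0.527, 0.003, 0.004]
contact_force: [0.2, 0.5, -0.2]
opening: 0.0873
gripper_force: 0.0
```

```bash
python3 - <<'E'
from h import *
c=cam('wrist');im=cap('wrist','w3.png')
for b in blobs(im,(8,50,80),(24,150,255),1000,(200,100,440,300)): print('pack',rect(c,b,.036),b.min(0),b.max(0))
for b in blobs(im,(0,50,60),(40,255,255),1000,(200,80,440,330)): print('plate',rect(c,b,.016),b.min(0),b.max(0))
go(650,4,200,-21)
E
```

```text
pack [ 668.7 -223.    60.    96.    63.4] [273 155] [354 278]
plate [ 667.1 -220.2   99.2  138.4   63.6] [245 121] [376 290]
t 8.82 at [ 668.9 -225.2  188. ] psi -26.3 q6 -0.02 open 0.0871 tilt [-0.0002  0.0078]
shift tool [ 197.1 -118.5  -13. ] turn z -5.3
```

View pics/w3.png

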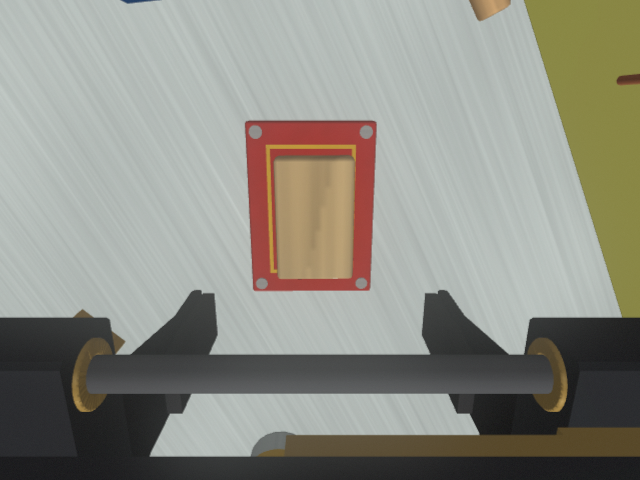

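The packer lies flat on the plate at (313,217), about 3 mm off centre and in line, so it's well inside tolerance. The riser is next.

Call:
step_arm(
  steps=[
    [[40,-24,-3,0,0,0,0],[50,-30,-3,0,0,0,0],[50,-30,-3,0,0,0,0],[40,-24,-3,0,0,0,0],[17,-10.5,0,0,0,-5.3,0],[0,0,0,0,0,0,0],[0,0,0,0,0,0,0],[0,0,0,0,0,0,0]],
  ],
)

```text
t: 9.82
tool_pos: [0.6482, 0.0033, 0.1946]
tool_rot: [0.825, 0.565, -0.0, -0.0]
contact_force: [-0.0, 0.4, 0.8]
opening: 0.0868
gripper_force: 0.0
```

```bash
python3 - <<'E'
from h import *
c=cam('wrist');im=cap('wrist','w4.png')
for b in blobs(im,(95,90,30),(125,255,255),1000,(200,100,440,300)):
    r=rect(c,b,.025);print('riser',r,b.min(0),b.max(0))
    go(r[0],r[1],5,r[4]-90)
E
```

```text
riser [651.4   3.5  48.4  77.   69.2] [291 166] [353 260]
t 9.88 at [648.2   3.4 194.7] psi -21.2 q6 0.2 open 0.0871 tilt [-0.0003 -0.0003]
shift tool [  1.3   3.  189.7] turn z -0.4
```

Call:
step_arm(
  steps=[
    [[0.5,2,50,0,0,0,0],[0,0,50,0,0,0,0],[0,0,50,0,0,0,0],[0,0,25,0,0,0,0],[0,0,10,0,0,0,0],[0,0,4,0,0,0,0],[0,0,0,0,0,0,0.5],[0,0,0,0,0,0,0.6]],
  ],
  grip_force=40,
)

```text
t: 10.88
tool_pos: [0.6512, 0.0044, 0.0074]
tool_rot: [0.824, 0.566, 0.001, 0.001]
contact_force: [0.2, 0.2, 0.1]
opening: 0.074
gripper_force: 0.0
```

Call:
step_arm(
  steps=[
    [[0,0,0,0,0,0,0.7],[0,0,0,0,0,0,0.8],[0,0,0,0,0,0,0.8],[0,0,0,0,0,0,0.8],[0,0,-5,0,0,0,0.8],[0,0,-35,0,0,0,0.8],[0,0,-50,0,0,0,0.8],[0,0,-20,0,0,0,0.8]],
  ],
)

```text
t: 11.88
tool_pos: [0.6513, 0.0045, 0.1188]
tool_rot: [0.824, 0.566, 0.001, 0.001]
contact_force: [-0.1, -0.1, -3.0]
opening: 0.0498
gripper_force: 40.0
```

```bash
python3 -c "
from h import *
go(668,-224,115,-26.4)"
```

```text
t 11.88 at [651.3   4.5 118.8] psi -21.0 q6 0.2 open 0.0498 tilt [0.0008 0.0036]
shift tool [-207.2   97.6    3.9] turn z 5.4
```

Call:
step_arm(
  steps=[
    [[-35,16.5,0,0,0,0,0.8],[-50,23.5,0,0,0,0,0.8],[-50,23.5,0,0,0,0,0.8],[-45,21.2,0,0,0,0,0.8],[-27,12.7,0,0,0,5.4,0.8],[0,0,0,0,0,0,0.8],[0,0,0,0,0,0,0.8],[0,0,0,0,0,0,0.8]],
  ],
)

```text
t: 12.88
tool_pos: [0.6664, -0.2219, 0.1157]
tool_rot: [0.85, 0.527, -0.0, -0.001]
contact_force: [0.1, -0.2, -3.1]
opening: 0.0494
gripper_force: 40.0
```

```bash
python3 - <<'E'
from h import *
im=cap('wrist','w5.png');go(668,-224,42,-26.4)
E
```

```text
t 12.93 at [ 666.6 -221.9  115.9] psi -26.3 q6 -0.02 open 0.0497 tilt [ 0.0002 -0.0012]
shift tool [-1.3  2.3 73.9] turn z 0.1
```

View pics/w5.png

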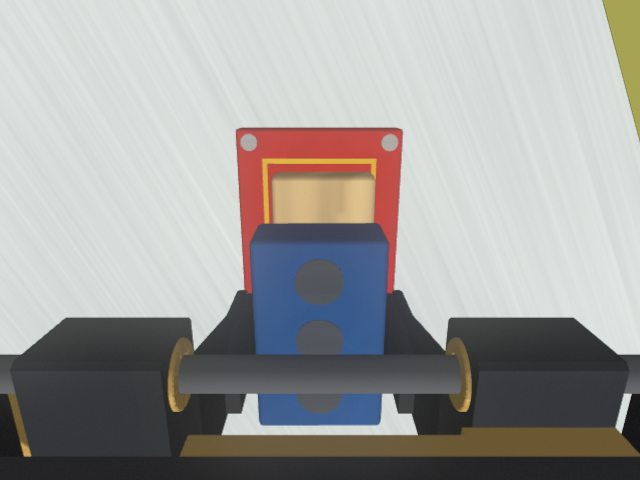

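The riser is held straight. Its far top edge is at v≈226–240 (u 252–387), and the packer's far edge is at v≈173 (u 272–375).

```bash
cat >> h.py <<'E'
def tf(uv,z):
    s=readout.state();R=Ro.from_quat(s['tool_rot']).as_matrix()
    return ((ray(cam('wrist'),uv,z)-s['tool_pos'])@R*1000).round(1)
E
python3 - <<'E'
from h import *
print(tf([(272,174),(375,174)],.0355),tf([(252,238),(387,238)],.135),tf([(258,425),(381,425)],.135))
print('far bottom edge',tf([(256,225),(384,225)],.110))
E
```

```text
[[ 47.1 -26.3  80.4]
 [ 47.   31.8  80.3]] [[ 39.9 -23.1 -19.1]
 [ 39.9  23.8 -19.2]] [[-38.9 -24.4 -19.1]
 [-38.9  25.1 -19.2]]
far bottom edge [[ 37.7 -25.3   5.9]
 [ 37.7  26.5   5.8]]
```

Call:
step_arm(
  steps=[
    [[-1.3,2.3,0,0,0,0,0.8],[0,0,25,0,0,0,0.8],[0,0,25,0,0,0,0.8],[0,0,15,0,0,0,0.8],[0,0,6,0,0,0,0.8],[0,0,2.3,0,0,0,0.8],[0,0,0,0,0,0,0.8],[0,0,0,0,0,0,0.8]],
  ],
)

```text
t: 13.92
tool_pos: [0.6688, -0.2261, 0.0437]
tool_rot: [0.85, 0.527, 0.0, 0.001]
contact_force: [-0.3, 0.6, -2.0]
opening: 0.0499
gripper_force: 40.0
```

Call:
step_arm(
  steps=[
    [[0,0,0,0,0,0,0.4],[0,0,0,0,0,0,0],[0,0,0,0,0,0,0],[0,0,-10,0,0,0,0],[0,0,-40,0,0,0,0],[0,0,-50,0,0,0,0],[0,0,-40,0,0,0,0],[0,0,-10,0,0,0,0]],
  ],
)

```text
t: 14.92
tool_pos: [0.6703, -0.2267, 0.1974]
tool_rot: [0.85, 0.527, 0.002, 0.003]
contact_force: [0.2, -0.6, -0.0]
opening: 0.0871
gripper_force: 0.0
```

```bash
python3 - <<'E'
from h import *
c=cam('wrist');im=cap('wrist','w6.png')
for b in blobs(im,(95,90,30),(125,255,255),1000,(200,100,440,300)): print('riser',rect(c,b,.061),b.min(0),b.max(0))
go(442,-7,200,-17.2)
E
```

```text
riser [ 668.8 -226.8   48.3   77.1   63.7] [281 175] [349 278]
t 14.97 at [ 669.7 -226.5  196.7] psi -26.4 q6 -0.02 open 0.0867 tilt [-0.0001  0.0061]
shift tool [  95.1 -301.6   -5.2] turn z -9.2
```

View pics/w6.png

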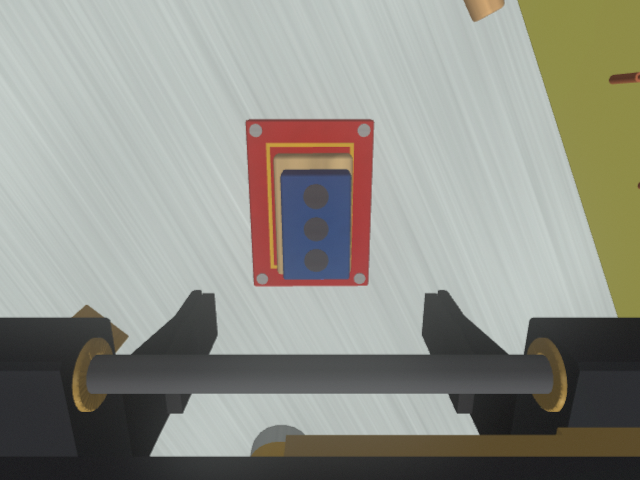

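The riser is on the packer at (315,225), within about 4 mm and in line. Now the saddle.

Call:
step_arm(
  steps=[
    [[12,-38,0,0,0,0,0],[16,-50,0,0,0,0,0],[16,-50,0,0,0,0,0],[16,-50,0,0,0,0,0],[16,-50,0,0,0,0,0],[12,-40,0,0,0,0,0],[7,-23.6,0,0,0,-9.2,0],[0,0,0,0,0,0,0]],
  ],
)

```text
t: 15.98
tool_pos: [0.4379, -0.0051, 0.1917]
tool_rot: [0.805, 0.593, -0.001, -0.002]
contact_force: [0.4, 0.1, -0.2]
opening: 0.087
gripper_force: 0.0
```

Call:
step_arm(
  steps=[
    [[0,0,0,0,0,0,0],[0,0,0,0,0,0,0]],
  ],
)

```text
t: 16.23
tool_pos: [0.4418, -0.0074, 0.1926]
tool_rot: [0.806, 0.592, 0.0, 0.0]
contact_force: [-0.5, -0.1, -0.1]
opening: 0.0868
gripper_force: 0.0
```

```bash
python3 - <<'E'
from h import *
c=cam('wrist');im=cap('wrist','w7.png')
for b in blobs(im,(0,0,0),(179,255,75),800,(220,110,420,285)):
    r=rect(c,b,.025);print('saddle',r,b.min(0),b.max(0))
    go(r[0],r[1],6,r[4]-90)
go(442,-7,6,-17)
E
```

```text
saddle [443.1  -6.5  42.5  69.9  72.6] [293 171] [347 257]
t 16.27 at [441.6  -7.3 192.6] psi -17.3 q6 0.03 open 0.0869 tilt [-0.0001  0.0005]
shift tool [  1.2   1.1 186.6] turn z 0.1
t 16.27 at [441.6  -7.3 192.6] psi -17.3 q6 0.03 open 0.0869 tilt [-0.0001  0.0005]
shift tool [  0.4   0.2 186.6] turn z -0.3
```

Call:
step_arm(
  steps=[
    [[0.5,0.5,50,0,0,0,0],[0,0,50,0,0,0,0],[0,0,50,0,0,0,0],[0,0,24,0,0,0,0],[0,0,9,0,0,0,0],[0,0,4,0,0,0,0.3],[0,0,0,0,0,0,0.6],[0,0,0,0,0,0,0.7]],
  ],
  grip_force=20,
)

```text
t: 17.27
tool_pos: [0.4418, -0.0063, 0.0066]
tool_rot: [0.805, 0.593, 0.001, 0.001]
contact_force: [-0.4, -1.0, 0.8]
opening: 0.0649
gripper_force: 0.0
```

Call:
step_arm(
  steps=[
    [[0,0,0,0,0,0,0.8],[0,0,0,0,0,0,0.8],[0,0,0,0,0,0,0.8],[0,0,0,0,0,0,0.8],[0,0,-5,0,0,0,0.8],[0,0,-35,0,0,0,0.8],[0,0,-50,0,0,0,0.8],[0,0,-50,0,0,0,0.8]],
  ],
)

```text
t: 18.27
tool_pos: [0.4402, -0.0059, 0.1468]
tool_rot: [0.805, 0.593, -0.001, -0.001]
contact_force: [1.1, -0.5, -1.5]
opening: 0.0439
gripper_force: 20.0
```

Call:
step_arm(
  steps=[
    [[0,0,0,0,0,0,0.8],[0,0,0,0,0,0,0.8]],
  ],
)

```text
t: 18.52
tool_pos: [0.4403, -0.0059, 0.1454]
tool_rot: [0.805, 0.593, -0.0, -0.0]
contact_force: [-1.0, -0.1, -1.1]
opening: 0.0439
gripper_force: 20.0
```

```bash
python3 -c "
from h import *
go(668.5,-226,146,-26.4)"
```

```text
t 18.52 at [440.3  -5.9 145.4] psi -17.2 q6 0.03 open 0.0439 tilt [-0.0001 -0.0012]
shift tool [-142.6  283.2   -0.9] turn z 9.2
```

Call:
step_arm(
  steps=[
    [[-16,32,0,0,0,0,0.8],[-25,50,0,0,0,0,0.8],[-25,50,0,0,0,0,0.8],[-25,50,0,0,0,0,0.8],[-25,50,0,0,0,0,0.8],[-16,32,0,0,0,0,0.8],[-10.6,19.2,0,0,0,5,0.8],[0,0,0,0,0,4.2,0.8]],
  ],
)

```text
t: 19.52
tool_pos: [0.6689, -0.2274, 0.1416]
tool_rot: [0.851, 0.525, -0.001, -0.002]
contact_force: [-0.4, -0.0, -1.0]
opening: 0.0434
gripper_force: 20.0
```

Call:
step_arm(
  steps=[
    [[0,0,0,0,0,0,0.8],[0,0,0,0,0,0,0.8],[0,0,0,0,0,0,0.8]],
  ],
)

```text
t: 19.9
tool_pos: [0.6689, -0.2258, 0.1451]
tool_rot: [0.85, 0.527, -0.0, -0.001]
contact_force: [0.1, 0.3, -1.2]
opening: 0.0437
gripper_force: 20.0
```

```bash
python3 - <<'E'
from h import *
im=cap('wrist','w8.png');go(668.5,-226,67,-26.4)
E
```

```text
t 19.95 at [ 669.1 -225.9  145.5] psi -26.4 q6 -0.02 open 0.0436 tilt [-0.     -0.0007]
shift tool [-0.4 -0.4 78.5] turn z 0.0
```

View pics/w8.png

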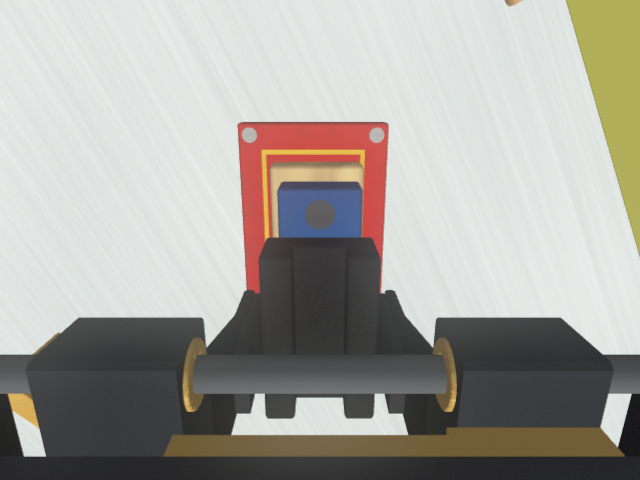

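The saddle is held straight with its channel up. Its far top edge is at v≈250 (u 260–379), and the riser's far edge is at v≈188 (u 278–362).

```bash
python3 - <<'E'
from h import *
print(tf([(278,188),(362,188)],.061),tf([(260,252),(380,252),(265,417),(374,417)],.165),tf([(263,239),(377,239)],.165))
E
```

```text
[[ 38.4 -23.5  84.5]
 [ 38.4  25.1  84.4]] [[ 34.9 -20.4 -19.5]
 [ 34.9  21.6 -19.6]
 [-34.7 -21.4 -19.5]
 [-34.7  22.1 -19.6]] [[ 39.7 -19.2 -19.5]
 [ 39.7  20.3 -19.6]]
```

Call:
step_arm(
  steps=[
    [[-1.3,0.3,0,0,0,0,0.8],[0,0,25,0,0,0,0.8],[0,0,30,0,0,0,0.8],[0,0,15,0,0,0,0.8],[0,0,6,0,0,0,0.8],[0,0,2.3,0,0,0,0.8],[0,0,0,0,0,0,0.8],[0,0,0,0,0,0,0.8]],
  ],
)

```text
t: 20.95
tool_pos: [0.6696, -0.2278, 0.0684]
tool_rot: [0.85, 0.527, 0.0, 0.001]
contact_force: [0.2, 0.5, -0.4]
opening: 0.0439
gripper_force: 20.0
```

Call:
step_arm(
  steps=[
    [[0,0,0,0,0,0,0.4],[0,0,0,0,0,0,0.1],[0,0,0,0,0,0,0],[0,0,-10,0,0,0,0],[0,0,-40,0,0,0,0],[0,0,-50,0,0,0,0],[0,0,-40,0,0,0,0],[0,0,-10,0,0,0,0]],
  ],
)

```text
t: 21.95
tool_pos: [0.6709, -0.2284, 0.2221]
tool_rot: [0.85, 0.527, 0.002, 0.003]
contact_force: [0.0, 0.1, -1.1]
opening: 0.0869
gripper_force: 0.0
```

```bash
python3 - <<'E'
from h import *
c=cam('wrist');im=cap('wrist','w9.png')
for b in blobs(im,(0,0,0),(179,255,75),600,(220,110,420,288)): print('saddle',rect(c,b,.086),b.min(0),b.max(0))
cv2.imwrite('pics/w9c.png',cv2.resize(im[100:300,200:440],None,fx=2.5,fy=2.5)[:,:,::-1])
go(434,-233,230,17)
E
```

```text
saddle [ 670.1 -227.2   43.1   71.7   63.5] [285 177] [346 273]
t 22.0 at [ 670.4 -228.2  221.3] psi -26.4 q6 -0.02 open 0.0868 tilt [-0.0002  0.0061]
shift tool [-109.5 -209.5   -9.9] turn z -43.4
```

View pics/w9c.png

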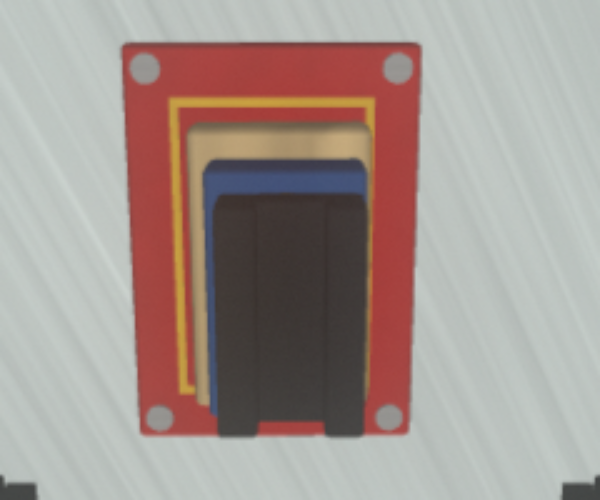

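The saddle is centred on the riser with its channel up, and the pile is in line. Next is the brass spacer.

Call:
step_arm(
  steps=[
    [[-14,-26,-2,0,0,0,0],[-22,-42,-2,0,0,0,0],[-22,-42,-2,0,0,0,0],[-22,-42,-2,0,0,0,0],[-17,-33,0,0,0,0,0],[-12.5,-24.5,0,0,0,0,0],[0,0,0,0,0,-10.7,0],[0,0,0,0,0,-10.7,0]],
  ],
)

```text
t: 23.0
tool_pos: [0.4313, -0.2316, 0.224]
tool_rot: [0.736, 0.677, -0.0, -0.002]
contact_force: [-0.0, 0.1, -1.1]
opening: 0.0871
gripper_force: 0.0
```

Call:
step_arm(
  steps=[
    [[0,0,0,0,0,-10.7,0],[0,0,0,0,0,-10.7,0],[0,0,0,0,0,-2,0],[0,0,0,0,0,0,0.4],[0,0,0,0,0,0,0.4],[0,0,0,0,0,0,0.4]],
  ],
)

```text
t: 23.75
tool_pos: [0.4327, -0.2323, 0.2254]
tool_rot: [0.586, 0.811, 0.0, -0.0]
contact_force: [1.0, 0.3, 0.3]
opening: 0.0648
gripper_force: 0.0
```

```bash
python3 - <<'E'
from h import *
c=cam('wrist');im=cap('wrist','w10.png')
go(434,-233,45,18)
print(proj(c,[[.434,-.233,.064]]))
E
```

```text
t 23.8 at [ 432.7 -232.3  225.4] psi 18.3 q6 -1.04 open 0.0611 tilt [-0.  0.]
shift tool [ -1.1   1.  180.4] turn z 0.3
[[319.81021787 219.74988993]]
```

View pics/w10.png

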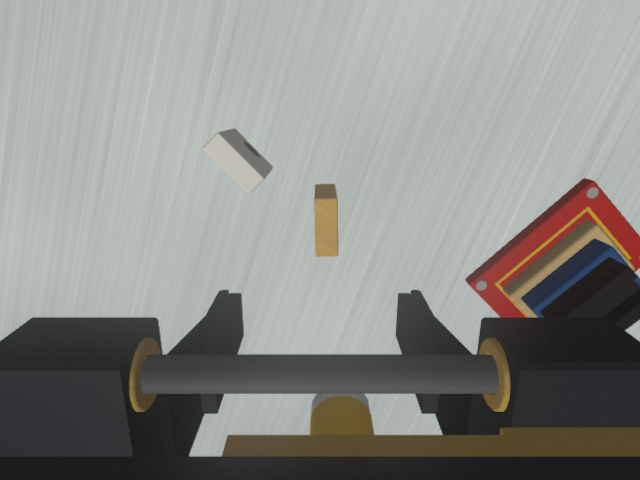

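The brass spacer's top face spans u 315–339 and v 199–256 and is square to the fingers. The grey look-alike is at (238,158), clear of the fingers, and the can is at (340,415).

```bash
python3 - <<'E'
from h import *
print(tf([(315,199),(337,199),(316,256),(338.5,256)],.064))
P=ray(cam('wrist'),[(315,199),(316,256),(337,199),(338.5,256)],.064);print(P.mean(0),[np.degrees(np.arctan2(*(P[i]-P[i+1])[[1,0]])) for i in(0,2)])
E
```

```text
[[ 15.3  -2.7 161.4]
 [ 15.3  14.2 161.4]
 [-31.   -2.  161.4]
 [-31.   16.  161.4]]
[ 0.44124118 -0.23777308  0.064     ] [np.float64(109.12953456474655), np.float64(110.50918796745687)]
```

Call:
step_arm(
  steps=[
    [[-7.8,5.5,0,0,0,-1.4,0.4],[0,0,50,0,0,0,0.4],[0,0,50,0,0,0,0.4],[0,0,45,0,0,0,0.4],[0,0,22,0,0,0,0.4],[0,0,9,0,0,0,0.4],[0,0,4.4,0,0,0,0.4],[0,0,0,0,0,0,0.6]],
  ],
  grip_force=40,
)

```text
t: 24.8
tool_pos: [0.4409, -0.2385, 0.0456]
tool_rot: [0.575, 0.818, -0.0, 0.001]
contact_force: [0.2, 0.0, -0.4]
opening: 0.0478
gripper_force: 0.0
```

Call:
step_arm(
  steps=[
    [[0,0,0,0,0,0,0.7],[0,0,0,0,0,0,0.8],[0,0,0,0,0,0,0.9],[0,0,0,0,0,0,1],[0,0,0,0,0,0,1],[0,0,0,0,0,0,1]],
  ],
  grip_force=40,
)

```text
t: 25.55
tool_pos: [0.4405, -0.2381, 0.0454]
tool_rot: [0.575, 0.818, -0.0, 0.0]
contact_force: [-1.7, 0.2, 5.3]
opening: 0.0177
gripper_force: 40.0
```

Call:
step_arm(
  steps=[
    [[0,0,-5,0,0,0,1],[0,0,-25,0,0,0,1],[0,0,-40,0,0,0,1],[0,0,-10,0,0,0,1],[0,0,0,0,0,0,1],[0,0,0,0,0,0,1]],
  ],
  grip_force=50,
)

```text
t: 26.3
tool_pos: [0.4395, -0.2372, 0.1237]
tool_rot: [0.575, 0.818, 0.0, -0.001]
contact_force: [-0.3, -0.2, -2.9]
opening: 0.0176
gripper_force: 50.0
```

```bash
python3 - <<'E'
from h import *
go(459,222.5,125,-8)
im=cap('wrist')
c=cam('wrist')
for b in blobs(im,(10,90,60),(28,255,255),300,(240,120,400,352)): print(rect(c,b,.064+.08),b.min(0),b.max(0)); print(tf([b.min(0),b.max(0)],.144))
E
```

```text
t 26.3 at [ 439.5 -237.2  123.7] psi 19.8 q6 -1.06 open 0.0176 tilt [ 0.0026 -0.0015]
shift tool [ 4.261e+02  1.738e+02 -4.000e-01] turn z 27.8
[ 433.9 -220.5   17.5   44.4  -70.2] [295 238] [343 351]
[[ 39.9  -7.9 -20.2]
 [ -4.5   9.4 -20.4]]
```

Call:
step_arm(
  steps=[
    [[30,12.2,0,0,0,0,1],[45,18.4,0,0,0,0,1],[45,18.4,0,0,0,0,1],[45,18.4,0,0,0,0,1],[45,18.4,0,0,0,0,1],[45,18.4,0,0,0,0,1],[45,18.4,0,0,0,0,1],[40,16.4,0,0,0,0,1]],
  ],
)

```text
t: 27.35
tool_pos: [0.4555, 0.1307, 0.1239]
tool_rot: [0.575, 0.818, -0.001, -0.001]
contact_force: [1.1, -0.2, -3.0]
opening: 0.0176
gripper_force: 50.0
```

Call:
step_arm(
  steps=[
    [[0,0,0,0,0,9,1],[0,0,0,0,0,10,1],[0,0,0,0,0,8.8,1],[0,0,0,0,0,0,1],[0,0,0,0,0,0,1],[0,0,0,0,0,0,1]],
  ],
)

```text
t: 28.1
tool_pos: [0.4561, 0.1289, 0.1248]
tool_rot: [0.755, 0.656, -0.0, -0.0]
contact_force: [0.8, -0.8, -3.4]
opening: 0.0172
gripper_force: 50.0
```

```bash
python3 - <<'E'
from h import *
c=cam('wrist');im=cap('wrist','w11.png')
cv2.imwrite('pics/w11c.png',cv2.resize(im[0:360,180:480],None,fx=1.65,fy=1.65)[:,:,::-1])
go(459,222.5,125,-8)
E
```

```text
t 28.15 at [456.2 128.9 124.9] psi -8.0 q6 0.18 open 0.0176 tilt [-0.0001 -0.0003]
shift tool [ 93.1 -10.2  -0.1] turn z 0.0
```

View pics/w11c.png

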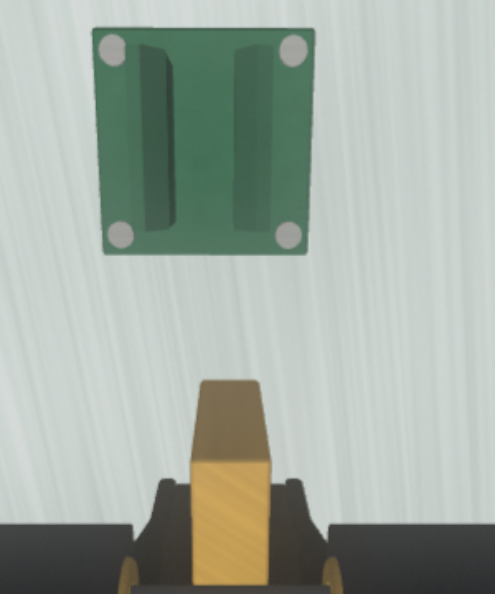

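The fork base corners are at crop (93,28), (314,28), (307,254) and (104,254), with the gap running vertically in the picture. The spacer's far top edge is at (191–270,461) and its far bottom edge at (201–259,380).

```bash
python3 - <<'E'
from h import *
q=lambda L:np.array(L)/1.65+[180,0]
B=tf(q([(93,28),(314,28),(307,254),(104,254)]),.008);print(B,B.mean(0))
M=tf(q([(112,50),(293,51),(288,235),(120,235)]),.008);print(M.mean(0))
print('spacer top',tf(q([(191,461),(270,461)]),.144),'bot',tf(q([(201,380),(259,380)]),.080))
E
```

```text
[[133.2 -48.  116.9]
 [133.2  30.3 116.9]
 [ 54.3  30.4 116.9]
 [ 54.3 -48.3 116.9]] [ 93.75  -8.9  116.9 ]
[ 93.725  -9.35  116.9  ]
spacer top [[ 24.3  -8.1 -19.1]
 [ 24.3   9.1 -19.1]] bot [[24.2 -8.3 44.9]
 [24.1  9.3 44.9]]
```

Call:
step_arm(
  steps=[
    [[35,-4,0,0,0,0,1],[40,-4.6,0,0,0,0,1],[18.5,-2,0,0,0,0,1],[0,0,15,0,0,0,1],[0,0,10,0,0,0,1],[0,0,0,0,0,0,1],[0,0,0,0,0,0,1],[0,0,0,0,0,0,1]],
  ],
)

```text
t: 29.15
tool_pos: [0.4592, 0.2227, 0.1003]
tool_rot: [0.755, 0.656, 0.0, 0.0]
contact_force: [0.4, 0.1, -2.4]
opening: 0.0175
gripper_force: 50.0
```

```bash
python3 - <<'E'
from h import *
im=cap('wrist','w12.png')
cv2.imwrite('pics/w12c.png',cv2.resize(im[140:340,220:420],None,fx=3,fy=3,interpolation=cv2.INTER_CUBIC)[:,:,::-1])
go(459,222.5,52,-8)
E
```

```text
t 29.2 at [459.2 222.8 100.4] psi -8.1 q6 0.37 open 0.0174 tilt [0.0002 0.0007]
shift tool [-0.3 -0.2 48.4] turn z -0.1
```

View pics/w12c.png

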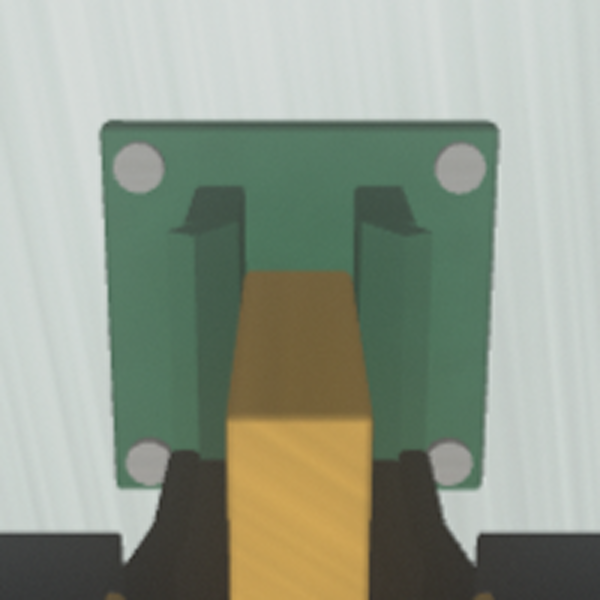

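The spacer hangs over the gap. Its far bottom edge is at crop x 245–351, the gap's far end at 245–354, and the lips' outer tips at 170 and 432, so it looks centred.

```bash
python3 - <<'E'
from h import *
q=lambda L:np.array(L)/3+[220,140]
print('lip outer',tf(q([(170,232),(432,232)]),.049));print('gap foot',tf(q([(245,187),(354,187)]),.049),tf(q([(245,270),(354,270)]),.008))
print('spacer bot',tf(q([(245,271),(351,271)]),.055),'top',tf(q([(228,417),(371,417)]),.119))
print('base',tf(q([(101,122),(498,122),(482,489),(117,489)]),.008).mean(0))
E
```

```text
lip outer [[ 29.2 -21.4  51.4]
 [ 29.2  23.3  51.4]]
gap foot [[37.  -8.5 51.4]
 [37.   9.9 51.4]] [[ 10.7 -10.4  92.4]
 [ 10.7  12.   92.4]]
spacer bot [[24.  -8.4 45.4]
 [24.   9.3 45.4]] top [[ 24.2  -8.  -18.6]
 [ 24.2   9.2 -18.6]]
base [ 1.225  0.825 92.35 ]
```

Call:
step_arm(
  steps=[
    [[1,0.4,2,0,0,0,1],[0,0,5,0,0,0,1],[0,0,5,0,0,0,1],[0,0,4,0,0,0,1],[0,0,3,0,0,0,1],[0,0,3,0,0,0,1]],
  ],
)

```text
t: 29.95
tool_pos: [0.4594, 0.224, 0.0778]
tool_rot: [0.755, 0.656, -0.0, 0.0]
contact_force: [0.3, 0.5, -3.0]
opening: 0.0175
gripper_force: 50.0
```

Call:
step_arm(
  steps=[
    [[0,0,5,0,0,0,1],[0,0,5,0,0,0,1],[0,0,5,0,0,0,1],[0,0,4,0,0,0,1],[0,0,3,0,0,0,1],[0,0,1.5,0,0,0,1],[0,0,0,0,0,0,1],[0,0,0,0,0,0,1]],
  ],
)

```text
t: 30.95
tool_pos: [0.4595, 0.224, 0.0547]
tool_rot: [0.755, 0.656, 0.0, 0.0]
contact_force: [-0.4, -0.3, -2.8]
opening: 0.0176
gripper_force: 50.0
```

Call:
step_arm(
  steps=[
    [[0,0,1,0,0,0,1],[0,0,0.5,0,0,0,1],[0,0,0,0,0,0,1],[0,0,0,0,0,0,1]],
  ],
)

```text
t: 31.45
tool_pos: [0.4595, 0.224, 0.0534]
tool_rot: [0.755, 0.656, 0.0, 0.0]
contact_force: [-0.7, -0.2, 2.3]
opening: 0.0175
gripper_force: 50.0
```

Contact with the floor is starting (the force changed by about +5 N). I'll release and lift.

Call:
step_arm(
  steps=[
    [[0,0,0,0,0,0,0.8],[0,0,0,0,0,0,0.6],[0,0,0,0,0,0,0.5],[0,0,0,0,0,0,0.5],[0,0,-10,0,0,0,0.5],[0,0,-40,0,0,0,0.5],[0,0,-50,0,0,0,0.5],[0,0,-50,0,0,0,0.5]],
  ],
)

```text
t: 32.45
tool_pos: [0.4591, 0.2239, 0.205]
tool_rot: [0.755, 0.656, 0.0, 0.0]
contact_force: [0.2, 0.0, -0.6]
opening: 0.0436
gripper_force: 0.0
```

Call:
step_arm(
  steps=[
    [[0,0,0,0,0,0,0.5],[0,0,0,0,0,0,0.5],[0,0,0,0,0,0,0.5]],
  ],
)

```text
t: 32.83
tool_pos: [0.4582, 0.2237, 0.2018]
tool_rot: [0.755, 0.656, -0.001, -0.001]
contact_force: [-0.2, 0.3, 0.1]
opening: 0.0434
gripper_force: 0.0
```

```bash
python3 - <<'E'
from h import *
im=cap('wrist','w13.png');sc=cap('scene','s13.png')
a=cv2.resize(im[120:300,230:410],(400,400),interpolation=cv2.INTER_CUBIC);b=cv2.resize(sc[235:305,160:240],(400,350));d=cv2.resize(sc[240:300,380:440],(400,400))
cv2.imwrite('pics/fin.png',np.hstack([a[:350],b])[:,:,::-1])
go(459,222,200,-8)
E
```

```text
t 32.92 at [458.5 223.7 201.7] psi -8.0 q6 0.38 open 0.0439 tilt [-0.0012 -0.0029]
shift tool [-1.6  0.8  1.7] turn z -0.0
```

View pics/fin.png

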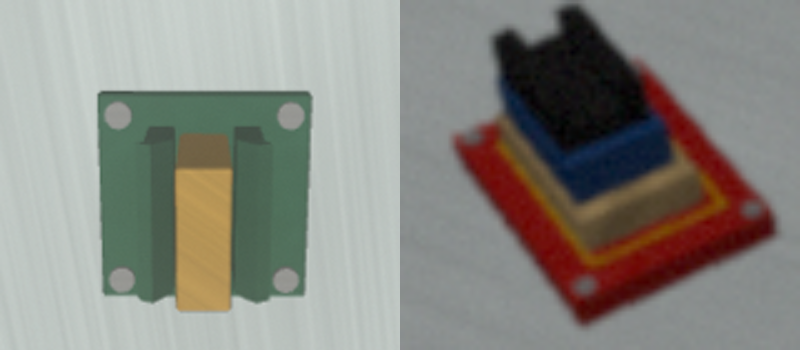

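The spacer stands in the gap at crop (204,240), and the pile is square.

```bash
python3 - <<'E'
from h import *
q=lambda L:np.array(L)/(400/180)+[230,120]
for z in(.072,.076): T=tf(q([(176,168),(232,168),(230,311),(178,311)]),z);print(z,T.mean(0),T[0,0]-T[3,0],T[1,1]-T[0,1])
print('base',tf(q([(98,93),(311,93),(304,296),(105,296)]),.008).mean(0))
print(tf(q([(180,135),(229,135)]),.008))
E
```

```text
0.072 [  1.      2.225 129.725] 47.2 17.4
0.076 [  2.15    2.225 125.725] 46.5 17.200000000000003
base [1.00000e-01 2.82500e+00 1.93725e+02]
[[ 24.2  -6.4 193.7]
 [ 24.2  12.  193.7]]
```

```bash
python3 -c "
from h import *
print(workorder.job_done())"
```

```text
the job is handed in; nothing more can be done
None
```

I handed the job in at about 33 s of the 128 s. The packer, riser and saddle are stacked on the red plate, each measured within about 4 mm of the one below and in line, and the brass spacer is down in the fork's gap, about 1 mm off the midpoint. Everything is released, and I never went near the spray can or the rivet bin. The hand-in call returned no verdict.

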